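# Sort pastel cases with the slide-through gauge

## Task

Find out which of the three wooden pastel cases slide through the gate at the mouth of the gauge rack: push every case that fits lengthwise through it into the bay until its back end is about level with the gate's face, and lay every case that is too wide flat in the red return tray. The lacquer is fresh, so slide them and set them down gently and never force a case that will not go; leave everything else on the table where it is.

Things in the scene. Friction and masses are not known exactly. Their poses are not given: they have to be found in the camera images.
- case_1: One of three look-alike pastel cases: a closed rectangular box of pale wood with a dark lid panel, 120 mm long (its x axis), 34 mm high, and 40 to 54 mm wide (its y axis; the width differs from case to case by about 7 mm or more and is the same all along one case). About 0.16 kg. Origin at the centre of its underside, z up.
- case_2: One of three look-alike pastel cases: a closed rectangular box of pale wood with a dark lid panel, 120 mm long (its x axis), 34 mm high, and 40 to 54 mm wide (its y axis; the width differs from case to case by about 7 mm or more and is the same all along one case). About 0.16 kg. Origin at the centre of its underside, z up.
- case_3: One of three look-alike pastel cases: a closed rectangular box of pale wood with a dark lid panel, 120 mm long (its x axis), 34 mm high, and 40 to 54 mm wide (its y axis; the width differs from case to case by about 7 mm or more and is the same all along one case). About 0.16 kg. Origin at the centre of its underside, z up.
- gate_blue: blue gauge gate, fixed, 90 mm wide (y), 52 high, 40 deep (x). Origin: table level, middle of its front face; x is the sliding direction. Opening: a 70 mm wide funnel narrowing over 20 mm to a straight gap 20 mm long, 42 to 52 mm wide (the gates differ), 40 mm high under a lintel. The one at the rack's mouth is in use, the other a spare parked on the rack's right side, at (140, -100) mm.
- gate_yellow: yellow gauge gate, fixed, 90 mm wide (y), 52 high, 40 deep (x). Origin: table level, middle of its front face; x is the sliding direction. Opening: a 70 mm wide funnel narrowing over 20 mm to a straight gap 20 mm long, 42 to 52 mm wide (the gates differ), 40 mm high under a lintel. The one at the rack's mouth is in use, the other a spare parked on the rack's right side, at (140, -100) mm.
- rack: The gauge rack, fixed: a covered bay 90 mm wide and 52 mm high, dark wood sides, clear roof with a 24 mm slot along its middle, ending at a wall 280 mm along its x axis (inside 70 mm wide, 48 mm high, table as floor). Origin at table level, centre of the mouth (front face of the gate in use); x points into the bay. Two cases fit in it one behind the other.
- rack_mouth (a point): Centre of the gauge's mouth, at the front face of the gate in use, 17 mm above the table.
- tray: Low red return tray, fixed: 170 mm (x) by 210 mm (y) outside, walls 5 mm thick and 22 mm high, floor 5 mm thick. Origin at table level in its centre. Two cases fit in it side by side, each lying along the tray's x axis.
- glass: Bystander to leave alone: drinking glass, 68 mm across, 105 mm tall, upright. Origin at the centre of its underside.
- tape_red: Bystander to leave alone: roll of red tape lying flat, 64 mm across, 18 mm high. Origin at the centre of its underside.
- tape_yellow: Bystander to leave alone: roll of yellow tape lying flat, 64 mm across, 18 mm high. Origin at the centre of its underside.
- glue: Bystander to leave alone: orange glue stick standing upright, 26 mm across, 85 mm tall. Origin at the centre of its underside.
- mug: Bystander to leave alone: white mug, 78 mm across with a handle, 90 mm tall. Origin at the centre of its underside.
- varnish: Bystander to leave alone: amber varnish bottle, 52 mm across, 130 mm tall. Origin at the centre of its underside.
- palette: Bystander to leave alone: clear paint palette with four colours, 100 x 65 mm, 22 mm high. Origin at the centre of its underside.
Not all that is in view belongs to the job. Leave any green or pink look-alike of the case_1 alone.

How it is judged:
At the end, for the whole second after the job is handed in: Every case narrower than the gap of the gate in use lies inside the bay, its back end sticking out of the gate's face by no more than 10 mm; every wider case lies flat on the floor of the return tray; all three are at rest and the robot has let go (((horizontal distance between gate_blue and rack_mouth below 0.05 m and x of case_1 in the frame of rack between 0.05 and 0.235 m and y of case_1 in the frame of rack between -0.02 and 0.02 m and height (world z) of case_1 below 0.008 m and x of case_2 in the frame of tray between -0.06 and 0.06 m and y of case_2 in the frame of tray between -0.085 and 0.085 m and height (world z) of each of case_2, case_3 below 0.012 m and angle between each of case_2, case_3's own z axis and vertical below 0.12 rad and x of case_3 in the frame of tray between -0.06 and 0.06 m and y of case_3 in the frame of tray between -0.085 and 0.085 m) or (horizontal distance between gate_blue and rack_mouth below 0.05 m and x of case_2 in the frame of rack between 0.05 and 0.235 m and y of case_2 in the frame of rack between -0.02 and 0.02 m and height (world z) of case_2 below 0.008 m and x of case_1 in the frame of tray between -0.06 and 0.06 m and y of case_1 in the frame of tray between -0.085 and 0.085 m and height (world z) of each of case_1, case_3 below 0.012 m and angle between each of case_1, case_3's own z axis and vertical below 0.12 rad and x of case_3 in the frame of tray between -0.06 and 0.06 m and y of case_3 in the frame of tray between -0.085 and 0.085 m) or (horizontal distance between gate_blue and rack_mouth below 0.05 m and x of case_3 in the frame of rack between 0.05 and 0.235 m and y of case_3 in the frame of rack between -0.02 and 0.02 m and height (world z) of case_3 below 0.008 m and x of case_1 in the frame of tray between -0.06 and 0.06 m and y of case_1 in the frame of tray between -0.085 and 0.085 m and height (world z) of each of case_1, case_2 below 0.012 m and angle between each of case_1, case_2's own z axis and vertical below 0.12 rad and x of case_2 in the frame of tray between -0.06 and 0.06 m and y of case_2 in the frame of tray between -0.085 and 0.085 m) or (horizontal distance between gate_yellow and rack_mouth below 0.05 m and x of case_1 in the frame of tray between -0.06 and 0.06 m and y of case_1 in the frame of tray between -0.085 and 0.085 m and height (world z) of case_1 below 0.012 m and angle between case_1's own z axis and vertical below 0.12 rad and x of case_2 in the frame of rack between 0.05 and 0.235 m and y of case_2 in the frame of rack between -0.02 and 0.02 m and height (world z) of each of case_2, case_3 below 0.008 m and x of case_3 in the frame of rack between 0.05 and 0.235 m and y of case_3 in the frame of rack between -0.02 and 0.02 m) or (horizontal distance between gate_yellow and rack_mouth below 0.05 m and x of case_2 in the frame of tray between -0.06 and 0.06 m and y of case_2 in the frame of tray between -0.085 and 0.085 m and height (world z) of case_2 below 0.012 m and angle between case_2's own z axis and vertical below 0.12 rad and x of case_1 in the frame of rack between 0.05 and 0.235 m and y of case_1 in the frame of rack between -0.02 and 0.02 m and height (world z) of each of case_1, case_3 below 0.008 m and x of case_3 in the frame of rack between 0.05 and 0.235 m and y of case_3 in the frame of rack between -0.02 and 0.02 m) or (horizontal distance between gate_yellow and rack_mouth below 0.05 m and x of case_3 in the frame of tray between -0.06 and 0.06 m and y of case_3 in the frame of tray between -0.085 and 0.085 m and height (world z) of case_3 below 0.012 m and angle between case_3's own z axis and vertical below 0.12 rad and x of case_1 in the frame of rack between 0.05 and 0.235 m and y of case_1 in the frame of rack between -0.02 and 0.02 m and height (world z) of each of case_1, case_2 below 0.008 m and x of case_2 in the frame of rack between 0.05 and 0.235 m and y of case_2 in the frame of rack between -0.02 and 0.02 m)) and linear speed of each of case_1, case_2, case_3 below 0.02 m/s); the robot touches nothing.
It fails at once if a case is pressed against the gate, the rack or the tray with more than 40 N (contact force between any of case_1, case_2, case_3 and gate_blue above 40 N or contact force between any of case_1, case_2, case_3 and gate_yellow above 40 N or contact force between any of case_1, case_2, case_3 and rack above 40 N or contact force between any of case_1, case_2, case_3 and tray above 40 N).
It fails at once if a bystander is moved by more than 25 mm or tipped over (distance of any of glass, tape_red, tape_yellow, glue, mug, varnish, palette from where it was at the start of the episode above 0.025 m or angle between any of glass, tape_red, tape_yellow, glue, mug, varnish, palette's own z axis and vertical above 0.35 rad).
It also fails if it takes over 72 s, if anything falls off the work surface, if the arm or the gripper's body presses on something with over 40 N, if the wrist force passes 120 N, or if a joint passes its speed limit or range.

## Robot

A 6-joint arm with a two-finger parallel gripper is mounted at the origin on the work surface. World frame = base frame: x ahead of the robot, y to its left, z up, the work surface at z = 0. Lengths are in m, angles in rad, forces in N, time in s.
With the tool pointing down it reaches from about 0.25 to 0.775 m from the base axis. Payload 4 kg.
Tool frame: the origin (TCP) lies at the very end of the fingers, on their centre line; the grasp point (between the pads) lies 19 mm behind it; z points along the fingers, y is the line along which they close (so a half turn about z gives the same grasp; the last joint's range is limited). The gripper opens to 85 mm and grips with 20 to 120 N. Pads are 22 mm wide; open, the fingers measure 114 mm over their backs; the gripper's body (76 mm by 85 mm) begins 54 mm behind the grasp point. The pads swing forward as they close: fully open they stand 13 mm farther back than shut.
Start: joints at [1.104, 0.087, 1.371, -0, 1.684, -0.103], TCP at [0.196, 0.514, 0.231] pointing down, gripper open.
Joint ranges: [-3.1, 3.1], [-0.76, 2.03], [0.27, 2.55], [-1.08, 4.22], [0.17, 2.65], [-2.57, 2.57]. Speed limits (rad/s): [2.79, 2.79, 3.14, 3.14, 3.14, 3.14].

## Interface

Orientations are given as a rotation vector (axis times angle).
In Python, from bench import ctrl gives the robot as it stands.
- The arm moves only by the tool play_rows, never from a script. Its argument "increments" is one flat list of numbers, 5 for each row, row after row: the opening, from 0 (shut) to 1 (fully open), then the shift along the world's x, y, z in units of 25 mm (1.0 is 25 mm), then the turn about the world's z in units of 5 degrees (1.0 is 5 degrees). A call has exactly 5 rows; each row shifts and turns the commanded pose from where the row before left it; what a row does not reach is not made up. A row lasts 1/8 s, in which the tool goes at most 62.5 mm and 10.7 degrees, less where a joint would pass 70% of its speed; a pose out of reach is approached as far as the arm can. A call is refused whole if a number of a shift passes 1 or a number of a turn 1, either way. A call with a gripper value outside its range is refused whole. The fingers move at their own pace and stop on an object; "newtons" is the grip in N (left out, the last holds). Time passes only in rows, so rows that do not move let the fingers close, or fill a call up. It gives the time, the measured TCP pose, the force, the opening and the grip force at its end, in the units of the state.
- ctrl.state(): the state, without advancing time (a new reading comes with each control period).
- ctrl.grab_frame(name): name is "side" or "top" or "wrist"; returns the picture (480x640x3 uint8, red, green, blue); there is no depth.
- ctrl.get_calibration(name): a dict with "K" (3x3 intrinsics, pixels), "view" (4x4, takes a point from world to camera coordinates). Camera axes: x right, y down, z forward; pixel columns grow to the right and rows downward; lengths in m; the calibration is good to about 2 mm. The wrist camera is an equidistant fisheye: a pixel r from the principal point sees the ray r / f radians off the axis. A picture is of the moment at which its call begins: read the wrist's pose just before it. get_calibration takes no time and is no camera call; for the wrist camera it gives the pose at the moment of the call.
- ctrl.job_done(): hands the job in; it is judged then, once.
Trained networks look in the newest picture that a camera, given by its name, has taken for a name from the list of things; names that differ only in an ending like _2 or _b are one class to them, and where a whole thing is asked for, a point or a joint stands for the part that bears it (a point fixed in the world has none). Each returns a list of dicts, best first, with "score" (0 to 1); they miss things now and then, are a little off and sometimes report something else, mostly with a low value. They report only what shows in the picture. A call takes as long as a camera call. They do not tell look-alikes from the thing itself.
- ctrl.regions_of(camera, thing): "mask" (480x640 bool, what is visible of it) and "uv" ([column, row] in pixels, amid what is visible of it).
The state is a dict: "time": time; "joints": joint angles; "joint_vel": joint speeds; "joint_efforts": joint torques, N m; "ee_pos": TCP position; "eef_rot": TCP orientation; "wrist_force": force on the tool from outside, world axes, zero at the start; "moment": the same for the moment, N m; "width": finger opening in m; "gripper_force": force on a finger pad.
Only numpy, scipy, OpenCV 4.12 (cv2) and the standard library are available. Lean on these libraries where they do the work, as an engineer would, in place of code of your own. Each camera call takes 0.05 s, during which the arm holds its last target. There are 200 camera calls.

## Working session

There is one attempt and no reset: what is moved stays moved. The work goes in short steps, Python scripts to look and compute and a tool call to move; the robot and the scene stay as the last step left them, time stands still between calls to the robot, and variables do not carry over. Pictures are saved under pics/ and viewed, at most 10 in all, crops included, and the job is handed in when it is done.

Besides the shell and the picture viewer there is one more tool, called after ">>>" as name(argument=value, ...) on one line, values as JSON. play_rows: Moves the arm, as the interface text tells. Its arguments: {"type":"object","properties":{"increments":{"type":"array"},"newtons":{"type":"number"}},"required":["increments"]}

```bash
mkdir -p pics; ls; python3 - <<'E'
from bench import ctrl
import cv2,numpy as np
s=ctrl.state();print({k:np.round(v,3) for k,v in s.items()})
for n in("top","side"):
    f=ctrl.grab_frame(n);cv2.imwrite(f"pics/{n}0.png",f[:,:,::-1])
    c=ctrl.get_calibration(n);print(n,np.round(c["K"],1).tolist(),np.round(c["view"],4).tolist())
E
```

```text
pics
{'time': np.float64(0.0), 'joints': array([ 1.104,  0.088,  1.372, -0.   ,  1.684, -0.103]), 'joint_vel': array([-0.   ,  0.001,  0.001,  0.   ,  0.001, -0.   ]), 'joint_efforts': array([ 0.0000e+00, -3.5188e+01, -3.1327e+01, -0.0000e+00,  1.1000e-02,
        0.0000e+00]), 'ee_pos': array([0.195, 0.514, 0.23 ]), 'eef_rot': array([-5.680e-01, -3.089e+00,  3.000e-03]), 'wrist_force': array([ 0.337, -0.956,  0.205]), 'moment': array([-0.023,  0.017,  0.051]), 'gripper_force': np.float64(0.0), 'width': np.float64(0.085)}
top [[437.6, 0.0, 316.7], [0.0, 437.6, 235.1], [0.0, 0.0, 1.0]] [[-0.0036, -0.9998, 0.0171, 0.0024], [-0.9854, 0.0007, -0.17, 0.4681], [0.17, -0.0175, -0.9853, 1.1497], [0.0, 0.0, 0.0, 1.0]]
side [[455.4, 0.0, 318.4], [0.0, 455.4, 242.2], [0.0, 0.0, 1.0]] [[-0.9916, -0.1284, -0.018, 0.4757], [-0.077, 0.6951, -0.7148, 0.0768], [0.1043, -0.7073, -0.6991, 0.9386], [0.0, 0.0, 0.0, 1.0]]
```

View pics/top0.png

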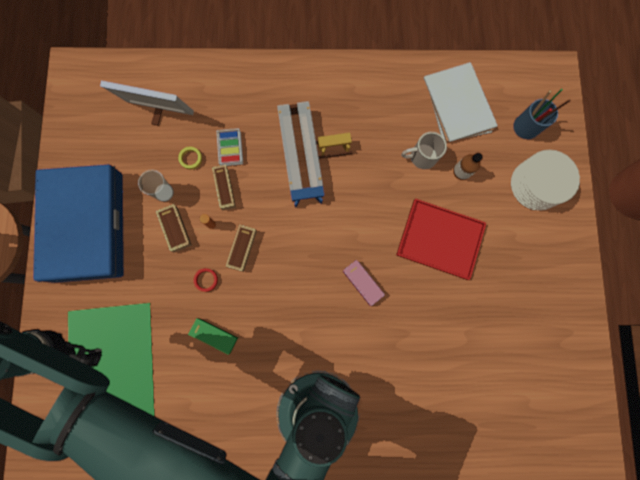

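View pics/side0.png

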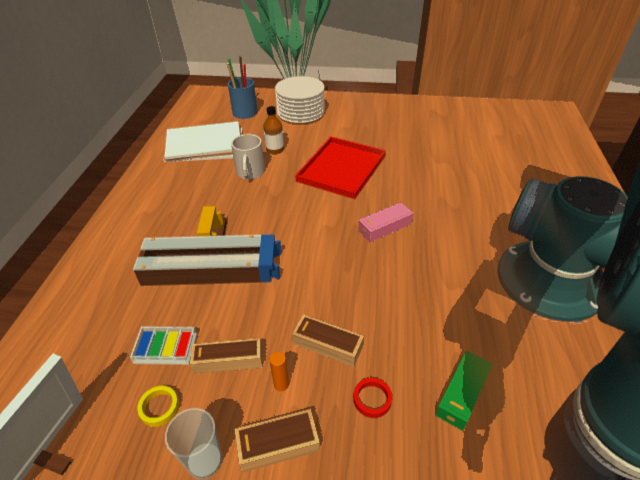

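Top view: the three wooden cases sit at about (223,187), (173,228) and (240,248). The look-alikes are green (213,336) and pink (364,284). The blue gate is in use at (308,193) with the yellow spare at (336,143), and the tray is at (442,239). Next I'll fit box poses to the masks in both views.

```bash
cat > fit.py <<'E'
from bench import ctrl
import cv2,numpy as np
from scipy.optimize import minimize
def proj(P,c):
    q=P@c["view"][:3,:3].T+c["view"][:3,3]; q=q@np.asarray(c["K"]).T; return q[:,:2]/q[:,2:]
def box(x,y,t,L,W,H):
    p=np.array([[a*L/2,b*W/2,h] for a in(-1,1) for b in(-1,1) for h in(0,H)])
    R=np.array([[np.cos(t),-np.sin(t)],[np.sin(t),np.cos(t)]]);p[:,:2]=p[:,:2]@R.T+[x,y];return p
S=8
def sil(P,c):
    m=np.zeros((480,640),np.uint8)
    h=cv2.convexHull(proj(P,c).astype(np.float32))
    cv2.fillConvexPoly(m,np.round(h*256).astype(np.int32),255,cv2.LINE_AA,8);return m/255.
def ground(uv,c,z):
    R=c["view"][:3,:3];o=-R.T@c["view"][:3,3];d=R.T@np.linalg.inv(c["K"])@np.array([uv[0],uv[1],1.]);return (o+d*(z-o[2])/d[2])[:2]
def cal(n):
    c=ctrl.get_calibration(n);return {k:np.asarray(v,float) for k,v in c.items() if k in("K","view")}
E
python3 - <<'E'
from fit import *
C={n:cal(n) for n in("top","side")}
D={}
for th in("case_1","tray","rack","gate_blue"):
    for n in C:
        ctrl.grab_frame(n)
        r=ctrl.regions_of(n,th)
        D[th,n]=r
        for a in r: print(th,n,round(a["score"],2),np.round(a["uv"]),a["mask"].sum(),np.round(ground(a["uv"],C[n],0.03),3))
import pickle;pickle.dump(D,open("D.pkl","wb"))
for a in D["case_1","top"]:
    if a["score"]<.3: continue
    g=ground(a["uv"],C["top"],.02)
    b=[q for q in D["case_1","side"] if np.hypot(*(ground(q["uv"],C["side"],.02)-g))<.03]
    (cx,cy),_,_=cv2.minAreaRect(np.argwhere(a["mask"])[:,::-1].astype(np.float32))
    pts=np.array([ground(p[::-1],C["top"],.02) for p in np.argwhere(a["mask"])]);e=np.linalg.eigh(np.cov(pts.T))[1][:,1]
    t0=np.arctan2(e[1],e[0])
    for use in (["top"],["side"],["top","side"]):
        def cost(p):
            s=0
            for n in use:
                q=a if n=="top" else (b[0] if b else None)
                if q is None: continue
                m=sil(box(p[0],p[1],p[2],.12,p[3],.034),C[n]);s+=np.abs(m-q["mask"]).sum()/q["mask"].sum()
            return s
        best=min((minimize(cost,[g[0],g[1],t0,w],method="Nelder-Mead",options=dict(initial_simplex=[[g[0],g[1],t0,w]]+[list(np.array([g[0],g[1],t0,w])+np.eye(4)[i]*[.01,.01,.1,.006][i]) for i in range(4)],maxiter=300)) for w in(.042,.052)),key=lambda r:r.fun)
        print(np.round(a["uv"]),use,np.round(best.x,4),round(np.degrees(best.x[2]),1),round(best.fun,3))
E
```

```text
case_1 top 0.86 [242. 252.] 854 [0.423 0.203]
case_1 top 0.84 [212. 336.] 957 [0.2   0.278]
case_1 top 0.79 [174. 232.] 1038 [0.48  0.391]
case_1 top 0.77 [360. 283.] 804 [ 0.34  -0.115]
case_1 top 0.69 [223. 185.] 739 [0.612 0.262]
case_1 side 0.81 [387. 223.] 1338 [ 0.338 -0.105]
case_1 side 0.79 [274. 438.] 3495 [0.495 0.4  ]
case_1 side 0.76 [465. 391.] 2327 [0.203 0.288]
case_1 side 0.7 [330. 340.] 2125 [0.43  0.218]
case_1 side 0.69 [228. 357.] 2142 [0.602 0.273]
tray top 0.57 [442. 240.] 4702 [ 0.455 -0.343]
tray side 0.83 [341. 168.] 3446 [ 0.459 -0.305]
rack top 0.95 [295. 145.] 2378 [0.728 0.061]
rack side 0.91 [198. 261.] 5987 [0.725 0.057]
gate_blue top 0.92 [307. 196.] 407 [0.58  0.028]
gate_blue side 0.93 [268. 261.] 762 [0.579 0.041]
[242. 252.] ['top'] [0.4367 0.21   2.8542 0.0424] 163.5 0.062
[242. 252.] ['side'] [0.4359 0.2088 2.8456 0.0421] 163.0 0.058
[242. 252.] ['top', 'side'] [0.4365 0.2092 2.8501 0.0423] 163.3 0.13
[212. 336.] ['top'] [0.201  0.2773 1.1264 0.0438] 64.5 0.05
[212. 336.] ['side'] [0.2011 0.2772 1.1195 0.0452] 64.1 0.042
[212. 336.] ['top', 'side'] [0.201  0.2772 1.1206 0.0447] 64.2 0.1
[174. 232.] ['top'] [ 0.491   0.3968 -2.7494  0.0508] -157.5 0.051
[174. 232.] ['side'] [ 0.4921  0.3962 -2.7509  0.0499] -157.6 0.035
[174. 232.] ['top', 'side'] [ 0.4916  0.3964 -2.754   0.05  ] -157.8 0.095
[360. 283.] ['top'] [ 0.3393 -0.125  -2.4879  0.0413] -142.5 0.066
[360. 283.] ['side'] [ 0.3394 -0.1234 -2.4868  0.0445] -142.5 0.047
[360. 283.] ['top', 'side'] [ 0.3399 -0.124  -2.4869  0.0422] -142.5 0.133
[223. 185.] ['top'] [ 0.6077  0.2634 -2.9244  0.0378] -167.6 0.069
[223. 185.] ['side'] [ 0.6084  0.2623 -2.9302  0.037 ] -167.9 0.05
[223. 185.] ['top', 'side'] [ 0.6082  0.263  -2.9308  0.0373] -167.9 0.129
```

```bash
python3 - <<'E'
from fit import *
import pickle
D=pickle.load(open("D.pkl","rb"));C={n:cal(n) for n in("top","side")}
def run(masks,p0,st,mk):
    def cost(p): return sum(np.abs(sil(mk(p),C[n])-m).sum()/m.sum() for n,m in masks.items())
    p0=np.array(p0)
    for k in range(3):
        r=minimize(cost,p0,method="Nelder-Mead",options=dict(initial_simplex=[p0]+[p0+np.eye(len(p0))[i]*st[i] for i in range(len(p0))],maxiter=400));p0=r.x
    return np.round(r.x,4),round(np.degrees(r.x[2]),1),round(r.fun,3)
for use in(["top"],["side"],["top","side"]):
    print("tray",run({n:D["tray",n][0]["mask"] for n in use},[.455,-.32,-.25],[.01,.01,.1],lambda p:box(*p,.17,.21,.022)))
    M={n:np.array([cv2.fillConvexPoly(np.zeros((480,640),np.uint8),cv2.convexHull(np.argwhere(D["rack",n][0]["mask"]|D["gate_blue",n][0]["mask"])[:,::-1].astype(np.int32)),1)])[0] for n in use}
    # params: mouth x,y, heading, L
    mk=lambda p:box(p[0]+p[3]/2*np.cos(p[2]),p[1]+p[3]/2*np.sin(p[2]),p[2],p[3],.09,.052)
    print("rack",run(M,[.57,.03,.12,.285],[.01,.01,.05,.01],mk))
E
```

```text
tray (array([ 0.4613, -0.3448, -0.3422]), np.float64(-19.6), np.float64(0.05))
rack (array([0.5654, 0.0201, 0.1747, 0.2836]), np.float64(10.0), np.float64(0.323))
tray (array([ 0.4614, -0.3472, -0.3197]), np.float64(-18.3), np.float64(0.057))
rack (array([0.5634, 0.0236, 0.158 , 0.2849]), np.float64(9.1), np.float64(0.145))
tray (array([ 0.4624, -0.3454, -0.3252]), np.float64(-18.6), np.float64(0.111))
rack (array([0.5643, 0.0217, 0.1663, 0.2843]), np.float64(9.5), np.float64(0.471))
```

```bash
python3 - <<'E'
from fit import *
C=cal("top");f=cv2.imread("pics/top0.png")[90:300,150:500];f=cv2.resize(f,None,fx=2.28,fy=2.28,interpolation=cv2.INTER_CUBIC)
def dr(P,col):
    for s in (0,1):
        q=proj(P[s::2][[0,1,3,2]],C);q=(q+.5-[150,90])*2.28
        cv2.polylines(f,[q.astype(np.int32)],True,col,1)
m=(.5643,.0217,.1663);L=.2843
dr(box(m[0]+L/2*np.cos(m[2]),m[1]+L/2*np.sin(m[2]),m[2],L,.09,.052),(0,255,0))
R=np.array([[np.cos(m[2]),-np.sin(m[2])],[np.sin(m[2]),np.cos(m[2])]])
y=R@[.14+.02,-.1]+m[:2];print(y)
dr(box(*(R@[.16,-.1]+m[:2]),m[2],.04,.09,.052),(255,0,255))
dr(box(.4624,-.3454,-.3252,.17,.21,.022),(0,255,0))
for c in((.4365,.2092,2.85,.0423),(.4916,.3964,-2.754,.05),(.6082,.263,-2.9308,.0373)): dr(box(*c[:3],.12,c[3],.034),(0,255,0))
cv2.imwrite("pics/ov.png",f)
E
```

```text
[ 0.73864609 -0.05043487]
```

View pics/ov.png

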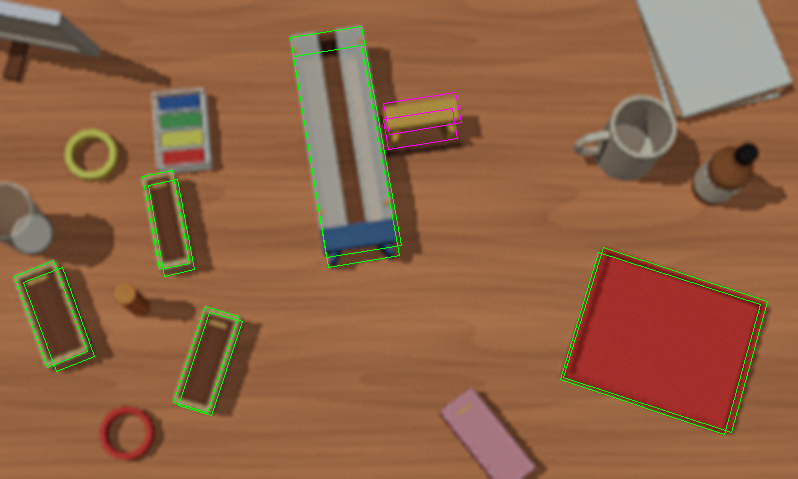

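The overlay agrees with the boxes: the three wooden cases at crop (168,222), (53,315), (208,360), the blue gate face at the rack mouth and the tray. Pink (490,435) and green are decoys. First I move over the narrowest-looking case (A), then fit the glue and glass positions.

>>> play_rows(increments=[1,0.95,-0.65,0,0.4,1,0.95,-0.65,0,0.4,1,0.95,-0.65,0,0.4,1,0.95,-0.65,0,0.4,1,0.95,-0.65,0,0.4], newtons=25)

```text
time: 1.52
ee_pos: [0.3152, 0.4322, 0.2314]
eef_rot: [0.295, 3.128, 0.0]
wrist_force: [-0.1, 1.0, -0.3]
width: 0.0854
gripper_force: 0.0
```

>>> play_rows(increments=[1,0.95,-0.65,0,0.4,1,0.95,-0.65,0,0.4,1,0.95,-0.65,0,0.4,1,0.95,-0.65,0,0.4,1,0.95,-0.65,0,0.4])

```text
time: 2.15
ee_pos: [0.434, 0.3509, 0.2314]
eef_rot: [0.021, 3.141, 0.0]
wrist_force: [-0.1, -0.4, 0.5]
width: 0.0851
gripper_force: 0.0
```

>>> play_rows(increments=[1,0.95,-0.65,0,0.4,1,0.95,-0.65,0,0.4,1,0.95,-0.65,0,0.4,1,0.95,-0.65,0,0.4,0.7,0.95,-0.65,0,0.4])

```text
time: 2.78
ee_pos: [0.5527, 0.2697, 0.2313]
eef_rot: [-0.253, 3.131, 0.0]
wrist_force: [-0.5, 0.0, 0.5]
width: 0.0698
gripper_force: 0.0
```

```bash
cat >> fit.py <<'E'
from scipy.spatial.transform import Rotation as Ro
def st():
    s=ctrl.state();y=Ro.from_rotvec(s["eef_rot"]).as_matrix()[:,1]
    print("t",round(float(s["time"]),2),"tcp",np.round(s["ee_pos"],4),"yawy",round(np.degrees(np.arctan2(y[1],y[0]))%180,2),"w",np.round(s["width"],4),"F",np.round(s["wrist_force"],1),"g",np.round(s["gripper_force"],1),"j6",round(s["joints"][5],2));return s
E
python3 - <<'E'
from fit import *
st()
C={n:cal(n) for n in("top","side")}
for n in C:
    f=ctrl.grab_frame(n)
    for th,h in(("glue",.043),("glass",.05),("palette",.01),("mug",.045),("varnish",.06)):
        r=ctrl.regions_of(n,th)
        if r: print(n,th,round(r[0]["score"],2),np.round(ground(r[0]["uv"],C[n],h),3))
f=ctrl.grab_frame("wrist");cv2.imwrite("pics/w0.png",f[:,:,::-1]);c=ctrl.get_calibration("wrist");print(c)
E
```

```text
t 2.77 tcp [0.5527 0.2697 0.2313] yawy 99.22 w 0.0698 F [-0.5  0.   0.5] g 0.0 j6 -1.37
top glue 0.27 [0.717 0.247]
top glass 0.95 [0.598 0.43 ]
top palette 0.7 [0.729 0.246]
top mug 0.93 [ 0.7   -0.307]
top varnish 0.95 [ 0.661 -0.422]
side glue 0.69 [0.502 0.295]
side glass 0.92 [0.606 0.426]
side palette 0.65 [0.731 0.257]
side mug 0.62 [ 0.681 -0.319]
side varnish 0.97 [ 0.655 -0.379]
{'K': array([[371.64829954,   0.        , 316.39253374],
       [  0.        , 371.64829954, 240.57599324],
       [  0.        ,   0.        ,   1.        ]]), 'view': array([[-1.60570991e-01,  9.87023858e-01,  9.27759726e-04,
        -1.79471522e-01],
       [ 9.52157060e-01,  1.54651027e-01,  2.63590579e-01,
        -6.02589624e-01],
       [ 2.60026712e-01,  4.32083734e-02, -9.64634203e-01,
         2.23673871e-01],
       [ 0.00000000e+00,  0.00000000e+00,  0.00000000e+00,
         1.00000000e+00]])}
```

View pics/w0.png

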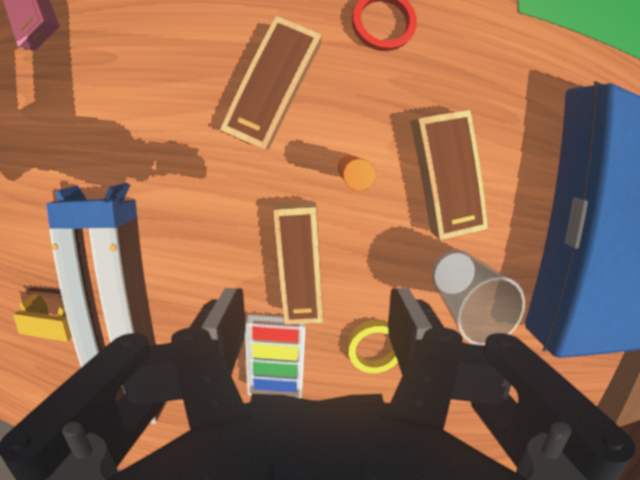

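Wrist view: case A corners are about (274,210), (315,208), (322,321), (285,323), B is around (270,82), C around (453,174), the glue is at (358,173), and the blue gate top spans (48,205) to (136,203). I'll turn these into world positions.

```bash
cat >> fit.py <<'E'
def fish(uv,c,z):
    K=c["K"];d=(np.array(uv,float)-[K[0,2],K[1,2]])/K[0,0];t=np.hypot(*d);r=np.r_[d/t*np.sin(t),np.cos(t)]
    R=c["view"][:3,:3];o=-R.T@c["view"][:3,3];w=R.T@r;return (o+w*(z-o[2])/w[2])[:2]
def quad(q,c,z):
    p=np.array([fish(u,c,z) for u in q]);m=p.mean(0);ax=(p[0]+p[1]-p[2]-p[3])/2;l=np.hypot(*ax);n=np.array([-ax[1],ax[0]])/l
    return np.round(m,4),"L",round(l,4),"W",round(abs(((p[0]+p[3]-p[1]-p[2])/2)@n),4),"head",round(np.degrees(np.arctan2(ax[1],ax[0]))%180,1)
E
python3 - <<'E'
from fit import *
c=cal("wrist")
for q in([(274,210),(315,208),(322,321),(285,323)],[(277,18),(320,37),(265,147),(222,127)],[(418,118),(470,111),(487,228),(441,238)]): print(quad(q,c,.034))
print("glue",fish((358,173),c,.085))
print("gate top front",fish((48,203),c,.052),fish((136,202),c,.052),"back",fish((50,229),c,.052),fish((137,223),c,.052))
E
```

```text
(array([0.6092, 0.2638]), 'L', np.float64(0.1177), 'W', np.float64(0.0383), 'head', np.float64(12.7))
(array([0.4373, 0.2107]), 'L', np.float64(0.1146), 'W', np.float64(0.0445), 'head', np.float64(163.1))
(array([0.4926, 0.3978]), 'L', np.float64(0.1182), 'W', np.float64(0.0525), 'head', np.float64(22.8))
glue [0.50564579 0.29695159]
gate top front [ 0.57866969 -0.01398764] [0.56373757 0.09942993] back [ 0.60720682 -0.01169418] [0.58417678 0.10156848]
```

>>> play_rows(increments=[0.75,0.5,-0.27,-0.6,0.32,0.75,0.48,-0.26,-1,0.32,0.75,0,0,-1,0,0.75,0,0,-1,0,0.75,0,0,-1,0])

```text
time: 4.05
ee_pos: [0.5764, 0.2571, 0.1156]
eef_rot: [-0.338, 3.123, 0.0]
wrist_force: [0.8, -0.0, 0.2]
width: 0.064
gripper_force: 0.0
```

>>> play_rows(increments=[0.75,0,0,-1,0,0.75,0,0,-1,0,0.75,0,0,-1,0,0.75,0,0,-0.8,0,0.75,0,0,-0.4,0])

```text
time: 4.68
ee_pos: [0.5758, 0.2569, 0.0099]
eef_rot: [0.338, -3.121, 0.001]
wrist_force: [0.5, -0.3, -0.0]
width: 0.064
gripper_force: 0.0
```

>>> play_rows(increments=[0.3,0,0,0,0,0.3,0,0,0,0,0.3,0,0,0,0,0.3,0,0,0,0,0.3,0,0,0,0], newtons=25)

```text
time: 5.3
ee_pos: [0.5767, 0.2571, 0.0118]
eef_rot: [-0.338, 3.123, 0.0]
wrist_force: [0.1, -0.1, 0.8]
width: 0.0396
gripper_force: 27.0
```

Grip width is 39.6 mm, so this is the narrowest case. I'll lift it and carry it to the gate.

>>> play_rows(increments=[0.3,0,0,0.6,0,0.3,0,0,0.8,0,0.3,0,-0.6,0.8,0,0.3,-0.3,-1,0.8,0,0.3,-0.5,-1,0.2,-0.1])

```text
time: 5.92
ee_pos: [0.5582, 0.1908, 0.0954]
eef_rot: [-0.323, 3.119, 0.0]
wrist_force: [0.5, -0.1, -2.2]
width: 0.0391
gripper_force: 26.9
```

>>> play_rows(increments=[0.3,-0.5,-1,0,-0.1,0.3,-0.5,-1,0,-0.1,0.3,-0.5,-1,0,-0.1,0.3,-0.5,-1,0,-0.1,0.3,-0.5,-1,0,-0.06])

```text
time: 6.55
ee_pos: [0.4939, 0.0653, 0.0932]
eef_rot: [-0.26, 3.128, -0.001]
wrist_force: [0.5, 0.0, -1.4]
width: 0.0391
gripper_force: 26.9
```

>>> play_rows(increments=[0.3,-0.5,-1,0,0,0.3,-0.5,-0.8,0,0,0.3,-0.42,-0.5,0,0,0.3,0,-0.22,0,0,0.3,0,0,0,0])

```text
time: 7.18
ee_pos: [0.4589, 0.0038, 0.0919]
eef_rot: [-0.261, 3.129, 0.0]
wrist_force: [0.4, -0.8, -2.6]
width: 0.0396
gripper_force: 26.9
```

```bash
python3 - <<'E'
from fit import *
st()
c=cal("wrist");f=ctrl.grab_frame("wrist");cv2.imwrite("pics/w1.png",f[:,:,::-1]);np.savez("w1.npz",K=c["K"],view=c["view"])
E
```

```text
t 7.17 tcp [0.4589 0.0038 0.0919] yawy 99.52 w 0.0396 F [ 0.4 -0.8 -2.6] g 26.9 j6 -1.85
```

View pics/w1.png

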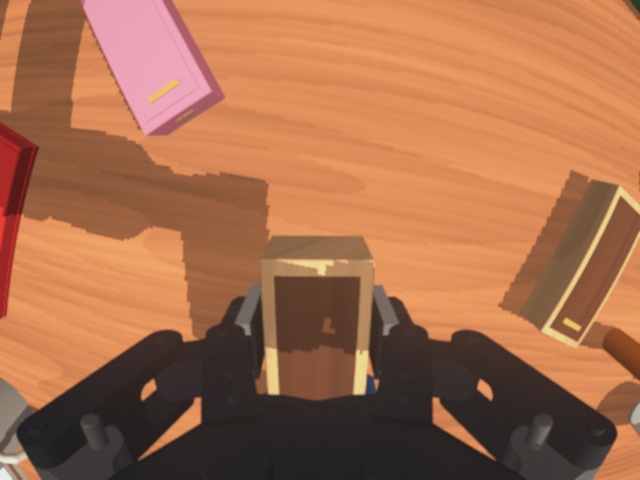

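The case is held straight with its top at (265–373, 262). The gate is hidden behind it, so I'll check the mouth estimate against the earlier wrist view w0.

```bash
python3 - <<'E'
from fit import *
V=np.array([[-1.60570991e-01,9.87023858e-01,9.27759726e-04,-1.79471522e-01],[9.52157060e-01,1.54651027e-01,2.63590579e-01,-6.02589624e-01],[2.60026712e-01,4.32083734e-02,-9.64634203e-01,2.23673871e-01]])
f=cv2.imread("pics/w0.png")
def pf(P):
    q=P@V[:,:3].T+V[:,3];t=np.arctan2(np.hypot(q[:,0],q[:,1]),q[:,2]);return q[:,:2]/np.hypot(q[:,0],q[:,1])[:,None]*t[:,None]*371.65+[316.39,240.58]
cr=lambda f:f
x0,y0,s=20,160,4
g=cv2.resize(f[y0:y0+145,x0:x0+180],None,fx=s,fy=s,interpolation=cv2.INTER_CUBIC)
for m,col in(((.5643,.0217,.1663),(0,255,0)),):
    R=np.array([[np.cos(m[2]),-np.sin(m[2])],[np.sin(m[2]),np.cos(m[2])]])
    def ln(pts):
        P=np.array(pts,float);P[:,:2]=P[:,:2]@R.T+m[:2];q=(pf(P)+.5-[x0,y0])*s;cv2.polylines(g,[q.astype(np.int32)],False,col,1)
    h=.045
    ln([(.0,-h,.052),(.0,h,.052),(.04,h,.052),(.04,-h,.052),(0,-h,.052)]);ln([(0,h,0),(0,h,.052)]);ln([(0,-h,0),(0,-h,.052)]);ln([(0,h,0),(.2,h,0)]);ln([(.04,.012,.052),(.2,.012,.052)]);ln([(.04,-.012,.052),(.2,-.012,.052)]);ln([(0,h,0),(0,-h,0)])
    ln([(0,.035,0),(0,.035,.04)]);ln([(0,-.035,0),(0,-.035,.04)])
cv2.imwrite("pics/g.png",g)
E
```

```text
(no output)
```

View pics/g.png

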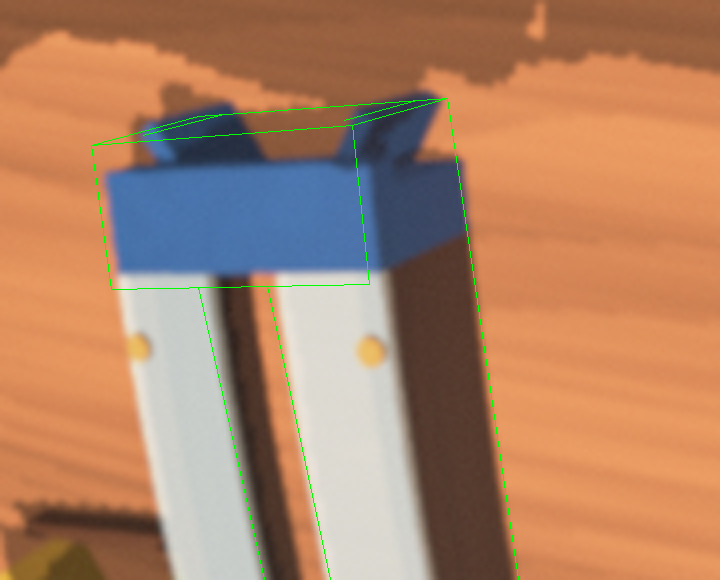

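The gate's front has open funnel wings and the lintel block sits further back, so the hull fit of the mouth was biased. I'll check both fixed views closely.

```bash
python3 - <<'E'
import cv2,numpy as np
t=cv2.imread("pics/top0.png")[95:210,270:365];s=cv2.imread("pics/side0.png")[200:295,130:290]
a=cv2.resize(t,None,fx=4,fy=4,interpolation=cv2.INTER_CUBIC)
b=cv2.resize(s,(0,0),fx=2.6,fy=2.6,interpolation=cv2.INTER_CUBIC)
o=np.zeros((460,800,3),np.uint8);o[:460,:380]=a;o[:b.shape[0],384:384+b.shape[1]]=b[:,:416];cv2.imwrite("pics/comp.png",o);print(b.shape)
E
```

```text
(247, 416, 3)
```

View pics/comp.png

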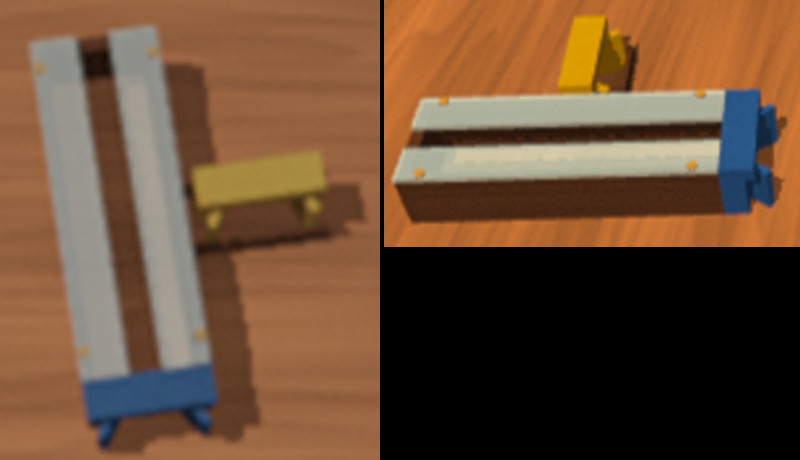

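```bash
python3 - <<'E'
from fit import *
from scipy.optimize import least_squares
T,S=cal("top"),cal("side")
V=np.array([[-1.60570991e-01,9.87023858e-01,9.27759726e-04,-1.79471522e-01],[9.52157060e-01,1.54651027e-01,2.63590579e-01,-6.02589624e-01],[2.60026712e-01,4.32083734e-02,-9.64634203e-01,2.23673871e-01]])
def pf(P):
    q=P@V[:,:3].T+V[:,3];r=np.hypot(q[:,0],q[:,1]);t=np.arctan2(r,q[:,2]);return q[:,:2]/r[:,None]*t[:,None]*371.65+[316.39,240.58]
tp=lambda x,y:(x/4+270-.4,y/4+95-.4);sp=lambda x,y:((x-384)/2.6+130-.3,y/2.6+200-.3);wp=lambda x,y:(x/4+20-.4,y/4+160-.4)
h=.045;E=None
obs=[("t",.04,h,.052,tp(83,380)),("t",.04,-h,.052,tp(212,364)),("t",E,h,.052,tp(30,42)),("t",E,-h,.052,tp(156,26)),
("s",.04,h,.052,sp(720,180)),("s",.04,-h,.052,sp(724,91)),("s",.04,h,0,sp(721,213)),("s",E,h,.052,sp(395,182)),("s",E,-h,.052,sp(420,99)),
("w",.04,h,.052,wp(388,270)),("w",.04,-h,.052,wp(118,272)),("w",.02,h,.052,wp(373,166)),("w",.02,-h,.052,wp(107,172)),("w",.04,h,0,wp(468,237))]
def res(p,use="tsw"):
    out=[]
    for k,x,y,z,uv in obs:
        if k not in use: continue
        x=p[3] if x is None else x;c,s=np.cos(p[2]),np.sin(p[2])
        P=np.array([[p[0]+c*x-s*y,p[1]+s*x+c*y,z]])
        q={"t":lambda:proj(P,T),"s":lambda:proj(P,S),"w":lambda:pf(P)}[k]()[0];out+=list(q-uv)
    return np.array(out)
for u in("t","s","w","ts","tsw"):
    r=least_squares(res,[.56,.02,.16,.285],args=(u,),loss="soft_l1");print(u,np.round(r.x,4),round(np.degrees(r.x[2]),2))
    if len(u)>1: print(np.round(res(r.x,u).reshape(-1,2),1).tolist())
E
```

```text
t [0.5587 0.0232 0.1529 0.2908] 8.76
s [0.5589 0.025  0.1558 0.2882] 8.93
w [0.558  0.0262 0.1298 0.285 ] 7.44
ts [0.559  0.024  0.1541 0.2895] 8.83
[[-0.5, 0.3], [-0.3, -0.5], [-0.2, 0.5], [-0.3, 0.1], [-1.2, -3.7], [0.2, -0.4], [1.2, 0.5], [-1.1, -0.7], [0.4, 0.1]]
tsw [0.5587 0.0255 0.1481 0.2896] 8.48
[[-1.0, 0.3], [-0.7, -0.3], [-0.1, 0.4], [-0.2, 0.2], [-1.4, -3.3], [0.3, 0.0], [1.0, 1.0], [-1.3, -0.7], [0.5, 0.0], [-1.9, -0.5], [-0.1, -0.8], [-0.2, 5.6], [0.3, 6.1], [0.6, -3.0]]
```

>>> play_rows(increments=[0.3,-0.2,0.07,-0.6,-0.16,0.3,-0.23,0.08,-0.9,0,0.3,0,0,-0.9,0,0.3,0,0,-0.6,0,0.3,0,0,-0.18,0])

```text
time: 7.85
ee_pos: [0.4463, 0.0083, 0.0117]
eef_rot: [0.24, -3.128, -0.002]
wrist_force: [-11.2, 2.5, 21.9]
width: 0.0396
gripper_force: 29.5
```

>>> play_rows(increments=[0.3,0.3,0.05,0,0,0.3,0.3,0.05,0,0,0.3,0.3,0.05,0,0,0.3,0.2,0.03,0,0,0.3,0.2,0.03,0,0])

```text
time: 8.48
ee_pos: [0.4806, 0.0131, 0.0118]
eef_rot: [0.24, -3.132, -0.0]
wrist_force: [-0.1, 0.4, -0.3]
width: 0.0396
gripper_force: 26.8
```

>>> play_rows(increments=[0.3,0.15,0.02,0,0,0.3,0.15,0.02,0,0,0.3,0.1,0.02,0,0,0.3,0.1,0.015,0,0,0.3,0,0,0,0])

```text
time: 9.1
ee_pos: [0.4928, 0.0149, 0.0118]
eef_rot: [-0.24, 3.132, 0.0]
wrist_force: [0.4, 0.3, -1.9]
width: 0.0395
gripper_force: 26.8
```

>>> play_rows(increments=[0.3,0.15,0.023,0,0,0.3,0.15,0.023,0,0,0.3,0.15,0.023,0,0,0.3,0.15,0.023,0,0,0.3,0.15,0.023,0,0])

```text
time: 9.72
ee_pos: [0.5117, 0.0178, 0.0118]
eef_rot: [0.24, -3.132, -0.0]
wrist_force: [-0.5, 0.1, -1.2]
width: 0.0398
gripper_force: 26.8
```

>>> play_rows(increments=[0.3,0.15,0.023,0,0,0.3,0.15,0.023,0,0,0.3,0.15,0.023,0,0,0.3,0.15,0.023,0,0,0.3,0.15,0.023,0,0])

```text
time: 10.35
ee_pos: [0.5305, 0.0207, 0.0118]
eef_rot: [-0.24, 3.132, 0.0]
wrist_force: [-0.2, 0.6, -0.7]
width: 0.0394
gripper_force: 26.8
```

>>> play_rows(increments=[0.65,0,0,0,0,0.65,0,0,0,0,0.65,0,0,0.5,0,0.65,0,0,0.9,0,0.65,0,0,0.9,0])

```text
time: 10.98
ee_pos: [0.5304, 0.0206, 0.071]
eef_rot: [-0.24, 3.131, -0.0]
wrist_force: [-0.3, -0.1, 0.1]
width: 0.0559
gripper_force: 0.0
```

>>> play_rows(increments=[0,-0.75,-0.115,0,0,0,-0.75,-0.115,0,0,0,-0.8,-0.12,0,0,0,0,0,-0.3,0,0,0,0,-0.4,0])

```text
time: 11.6
ee_pos: [0.4738, 0.0119, 0.0522]
eef_rot: [-0.239, 3.13, -0.0]
wrist_force: [0.3, 0.6, -0.8]
width: 0.0
gripper_force: 0.0
```

>>> play_rows(increments=[0,0,0,-0.5,0,0,0,0,-0.5,0,0,0,0,-0.5,0,0,0,0,0,0,0,0.2,0.03,0,0])

```text
time: 12.22
ee_pos: [0.4779, 0.0126, 0.0144]
eef_rot: [-0.24, 3.132, 0.0]
wrist_force: [0.0, 0.3, 0.4]
width: 0.0002
gripper_force: 0.0
```

>>> play_rows(increments=[0,0.2,0.03,0,0,0,0.2,0.03,0,0,0,0.2,0.03,0,0,0,0.2,0.03,0,0,0,0.2,0.03,0,0])

```text
time: 12.85
ee_pos: [0.5028, 0.0164, 0.0143]
eef_rot: [0.24, -3.132, -0.0]
wrist_force: [-1.5, 0.6, 1.4]
width: 0.0005
gripper_force: 0.6
```

>>> play_rows(increments=[0,0.18,0.028,0,0,0,0.18,0.028,0,0,0,0.18,0.028,0,0,0,0.18,0.028,0,0,0,0.18,0.028,0,0])

```text
time: 13.48
ee_pos: [0.5255, 0.0199, 0.0143]
eef_rot: [0.24, -3.132, -0.0]
wrist_force: [-1.8, 0.3, 1.0]
width: 0.0001
gripper_force: 0.5
```

>>> play_rows(increments=[0,0.18,0.028,0,0,0,0.18,0.028,0,0,0,0.18,0.028,0,0,0,0.18,0.028,0,0,0,0.15,0.025,0,0])

```text
time: 14.1
ee_pos: [0.5473, 0.0234, 0.0143]
eef_rot: [0.24, -3.132, -0.0]
wrist_force: [0.2, 0.4, 0.4]
width: -0.0001
gripper_force: 0.5
```

```bash
python3 - <<'E'
from fit import *
st()
f=ctrl.grab_frame("side");cv2.imwrite("pics/s1.png",cv2.resize(f[190:310,120:320,::-1],None,fx=4,fy=4,interpolation=cv2.INTER_CUBIC))
E
```

```text
t 14.1 tcp [0.5473 0.0234 0.0143] yawy 98.76 w -0.0001 F [0.2 0.4 0.4] g 0.5 j6 -1.78
```

View pics/s1.png

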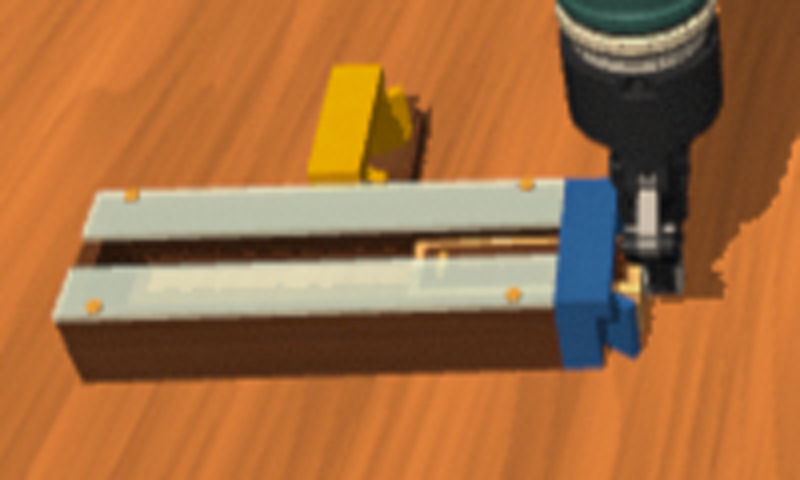

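The case is through. Its light front end at (415,250) shows in the slot and its back end at (640,300) is about level with the wing tips. I'll push 5 mm more for margin, then back off and go to case B.

>>> play_rows(increments=[0,0.1,0.015,0,0,0,0.1,0.015,0,0,0,0,0,0,0,0,-0.4,-0.06,0,0,0,-0.8,-0.1,0,0])

```text
time: 14.78
ee_pos: [0.5217, 0.02, 0.0145]
eef_rot: [-0.24, 3.132, 0.0]
wrist_force: [-0.1, -0.3, -0.6]
width: 0.0
gripper_force: 0.0
```

>>> play_rows(increments=[0.75,0,0,1,0,0.75,0,0,1,0,0.75,-0.43,0.95,1,-0.64,0.75,-0.43,0.95,1,-0.64,0.75,-0.43,0.95,0,-0.64])

```text
time: 15.4
ee_pos: [0.4905, 0.0919, 0.1172]
eef_rot: [0.027, 3.136, 0.001]
wrist_force: [-0.7, -0.1, 0.7]
width: 0.0642
gripper_force: 0.0
```

>>> play_rows(increments=[0.75,-0.43,0.95,0,-0.64,0.75,-0.43,0.95,0,-0.64,0.75,-0.43,0.95,0,-0.64,0.75,-0.43,0.95,0,-0.64,0.75,-0.43,0.95,0,-0.64])

```text
time: 16.02
ee_pos: [0.435, 0.2105, 0.1143]
eef_rot: [0.463, 3.107, 0.0]
wrist_force: [0.3, -0.0, -0.1]
width: 0.064
gripper_force: 0.0
```

>>> play_rows(increments=[0.75,0,0,-0.8,0,0.75,0,0,-1,0,0.75,0,0,-1,0,0.75,0,0,-0.8,0,0.75,0,0,-0.5,0])

```text
time: 16.65
ee_pos: [0.4349, 0.2096, 0.0107]
eef_rot: [-0.46, -3.106, 0.001]
wrist_force: [-0.3, 0.7, -0.4]
width: 0.064
gripper_force: 0.0
```

>>> play_rows(increments=[0.4,0,0,0,0,0.4,0,0,0,0,0.4,0,0,0,0,0.4,0,0,0,0,0.4,0,0,0,0], newtons=25)

```text
time: 17.27
ee_pos: [0.4361, 0.2101, 0.0121]
eef_rot: [0.46, 3.107, 0.0]
wrist_force: [0.7, 0.0, 0.1]
width: 0.0466
gripper_force: 26.8
```

```bash
python3 -c "
from fit import *
st()"
```

```text
t 17.27 tcp [0.4361 0.2101 0.0121] yawy 73.16 w 0.0466 F [0.7 0.  0.1] g 26.8 j6 -0.95
```

>>> play_rows(increments=[0.4,0,0,0.6,0,0.4,0,0,0.9,0,0.4,0,-0.5,0.9,0,0.4,0.1,-1,0.7,-0.1,0.4,0.1,-1,0,-0.1])

```text
time: 17.9
ee_pos: [0.4428, 0.1474, 0.0927]
eef_rot: [0.486, 3.098, 0.003]
wrist_force: [0.6, -0.6, -1.3]
width: 0.0465
gripper_force: 26.9
```

>>> play_rows(increments=[0.4,0.1,-1,0,-0.1,0.4,0.1,-1,0,-0.07,0.4,0.07,-1,0,0,0.4,0,-1,0,0,0.4,0,-1,0,0])

```text
time: 18.52
ee_pos: [0.4481, 0.0217, 0.0906]
eef_rot: [0.51, 3.098, 0.0]
wrist_force: [0.7, -0.5, -1.3]
width: 0.0466
gripper_force: 26.9
```

>>> play_rows(increments=[0.4,0,-1,0,0,0.4,0,-1,0,0,0.4,0,-1,0,0,0.4,0,-1,0,0,0.4,0,-1,0,0])

```text
time: 19.15
ee_pos: [0.4481, -0.1034, 0.0906]
eef_rot: [0.51, 3.098, -0.0]
wrist_force: [-0.3, 1.0, -1.0]
width: 0.0464
gripper_force: 26.9
```

>>> play_rows(increments=[0.4,0,-1,0,0,0.4,0,-1,0,0,0.4,0,-1,0,0,0.4,0,-1,0,0,0.4,0,-1,0,0])

```text
time: 19.77
ee_pos: [0.448, -0.2285, 0.0906]
eef_rot: [0.51, 3.098, -0.001]
wrist_force: [-0.1, 0.0, -0.9]
width: 0.0463
gripper_force: 26.9
```

>>> play_rows(increments=[0.4,0,-1,0,0,0.4,0,-1,0,0,0.4,0,-1,0,0,0.4,0,-1,0,0,0.4,0,-1,0,0])

```text
time: 20.4
ee_pos: [0.4477, -0.3539, 0.0896]
eef_rot: [0.51, 3.1, -0.0]
wrist_force: [0.1, -0.3, -1.4]
width: 0.0464
gripper_force: 26.9
```

>>> play_rows(increments=[0.4,0,-0.8,0,0,0.4,0,-0.6,0,0,0.4,0,0,0,0,0.4,0,0,0,0,0.4,0,0,0,0])

```text
time: 21.02
ee_pos: [0.4478, -0.3866, 0.0893]
eef_rot: [-0.509, -3.1, -0.001]
wrist_force: [0.2, 0.6, -1.0]
width: 0.0465
gripper_force: 26.9
```

```bash
python3 - <<'E'
from fit import *
st()
f=ctrl.grab_frame("top");cv2.imwrite("pics/t2.png",cv2.resize(f[100:310,270:530,::-1],None,fx=2.8,fy=2.8,interpolation=cv2.INTER_CUBIC))
E
```

```text
t 21.02 tcp [ 0.4478 -0.3866  0.0893] yawy 71.36 w 0.0465 F [ 0.2  0.6 -1. ] g 26.9 j6 -2.05
```

View pics/t2.png

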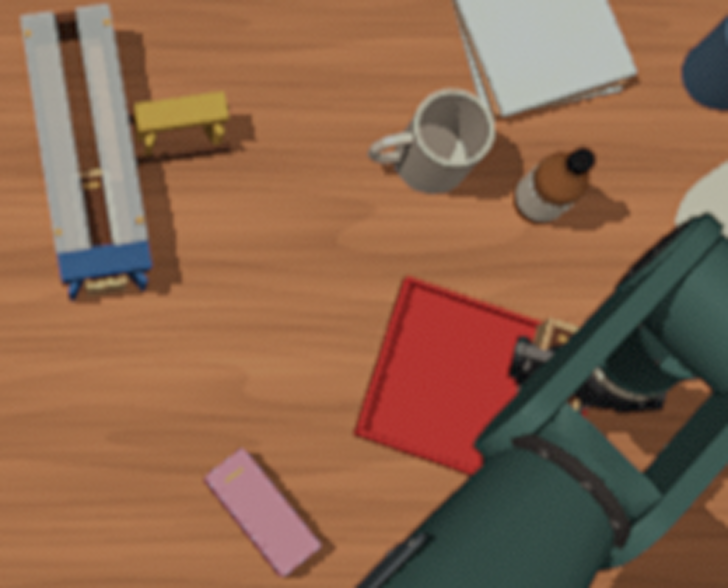

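Case A sits in the gate with its end at (107,282), just inside the wing tips, and B hangs over the tray. I'll lower B gently.

>>> play_rows(increments=[0.4,0,0,-0.8,0,0.4,0,0,-0.9,0,0.4,0,0,-0.6,0,0.4,0,0,-0.3,0,0.4,0,0,-0.12,0])

```text
time: 21.7
ee_pos: [0.4478, -0.3874, 0.0212]
eef_rot: [0.51, 3.1, 0.0]
wrist_force: [-0.0, -0.6, -0.4]
width: 0.0464
gripper_force: 26.9
```

>>> play_rows(increments=[0.4,0,0,-0.06,0,0.4,0,0,-0.04,0,0.4,0,0,-0.03,0,0.4,0,0,0,0,0.4,0,0,0,0])

```text
time: 22.32
ee_pos: [0.4478, -0.3875, 0.0182]
eef_rot: [0.51, 3.1, -0.0]
wrist_force: [0.2, -0.3, -0.8]
width: 0.0468
gripper_force: 26.9
```

>>> play_rows(increments=[0.4,0,0,-0.03,0,0.4,0,0,-0.03,0,0.62,0,0,0,0,0.62,0,0,0,0,0.62,0,0,0,0])

```text
time: 22.95
ee_pos: [0.4478, -0.3876, 0.0168]
eef_rot: [0.51, 3.099, -0.0]
wrist_force: [-0.1, 0.6, -0.3]
width: 0.0529
gripper_force: 0.0
```

>>> play_rows(increments=[0.62,0,0,0.6,0,0.62,0,0,1,0,0.62,0,0,1,0,0.62,0,0.5,1,0,0.62,0,1,0.5,0])

```text
time: 23.58
ee_pos: [0.4486, -0.3511, 0.1226]
eef_rot: [0.512, 3.095, -0.005]
wrist_force: [0.1, -0.1, -0.1]
width: 0.0527
gripper_force: 0.0
```

>>> play_rows(increments=[0.85,0.05,1,0,0.27,0.85,0.05,1,0,0.27,0.85,0.05,1,0,0.27,0.85,0.05,1,0,0.27,0.85,0.05,1,0,0.27])

```text
time: 24.2
ee_pos: [0.4534, -0.2228, 0.118]
eef_rot: [-0.323, -3.123, -0.002]
wrist_force: [-0.0, -0.4, -0.1]
width: 0.0723
gripper_force: 0.0
```

>>> play_rows(increments=[0.85,0.05,1,0,0.27,0.85,0.05,1,0,0.27,0.85,0.05,1,0,0.27,0.85,0.05,1,0,0.27,0.85,0.05,1,0,0.27])

```text
time: 24.82
ee_pos: [0.4593, -0.098, 0.1181]
eef_rot: [-0.139, -3.137, -0.001]
wrist_force: [0.3, -0.0, -0.5]
width: 0.0727
gripper_force: 0.0
```

>>> play_rows(increments=[0.85,0.05,1,0,0.27,0.85,0.05,1,0,0.27,0.85,0.05,1,0,0.27,0.85,0.05,1,0,0.27,0.85,0.05,1,0,0.27])

```text
time: 25.45
ee_pos: [0.4653, 0.0267, 0.1181]
eef_rot: [0.046, -3.139, -0.0]
wrist_force: [-0.3, -0.3, 0.0]
width: 0.0722
gripper_force: 0.0
```

```bash
python3 - <<'E'
from fit import *
st()
C={n:cal(n) for n in("top","side")}
def fitcase(n,exp,z0,w):
    ctrl.grab_frame(n)
    for a in ctrl.regions_of(n,"case_1"):
        g=ground(a["uv"],C[n],.03)
        if np.hypot(*(g-exp[:2]))>.05: continue
        r=minimize(lambda p:np.abs(sil(box(*p,.12,w,.034)+[0,0,z0],C[n])-a["mask"]).sum(),exp,method="Nelder-Mead",options=dict(initial_simplex=[exp]+[list(np.array(exp)+np.eye(3)[i]*[.01,.01,.1][i]) for i in range(3)]))
        print(n,np.round(r.x,4),round(np.degrees(r.x[2]),1),round(r.fun/a["mask"].sum(),3))
for n in C: fitcase(n,[.4478,-.3876,-.326],.005,.046); fitcase(n,[.492,.397,.393],0,.053)
E
```

```text
t 25.45 tcp [0.4653 0.0267 0.1181] yawy 91.69 w 0.0722 F [-0.3 -0.3  0. ] g 0.0 j6 -1.66
top [ 0.448  -0.3868 -0.3276] -18.8 0.107
top [0.4916 0.3978 0.3914] 22.4 0.068
side [ 0.4297 -0.4067 -1.2505] -71.7 0.687
side [0.4918 0.3968 0.3895] 22.3 0.043
```

>>> play_rows(increments=[0.85,0.05,0.98,0,0.28,0.85,0.05,0.98,0,0.28,0.85,0.05,0.98,0,0.28,0.85,0.05,0.98,0,0.28,0.85,0.05,0.98,0,0.28])

```text
time: 26.48
ee_pos: [0.4729, 0.1476, 0.1191]
eef_rot: [-0.233, 3.133, -0.0]
wrist_force: [0.0, -0.7, 0.7]
width: 0.0722
gripper_force: 0.0
```

>>> play_rows(increments=[0.85,0.05,0.98,0,0.28,0.85,0.05,0.98,0,0.28,0.85,0.05,0.98,0,0.28,0.85,0.05,0.98,0,0.28,0.85,0.05,0.98,0,0.28])

```text
time: 27.1
ee_pos: [0.4794, 0.2701, 0.119]
eef_rot: [0.424, -3.113, 0.0]
wrist_force: [-0.7, 0.1, -0.2]
width: 0.0724
gripper_force: 0.0
```

>>> play_rows(increments=[0.85,0.05,0.98,0,0.28,0.85,0.05,0.98,0,0.28,0.85,0.05,0.98,0,0.28,0.85,0.05,0.98,0,0.28,0.85,0.05,0.98,0,0.22])

```text
time: 27.72
ee_pos: [0.4858, 0.3926, 0.1189]
eef_rot: [0.605, -3.083, 0.0]
wrist_force: [0.5, -0.4, 0.4]
width: 0.073
gripper_force: 0.0
```

```bash
python3 -c "
from fit import *
st()"
```

```text
t 27.73 tcp [0.4858 0.3926 0.1189] yawy 112.22 w 0.073 F [ 0.5 -0.4  0.4] g 0.0 j6 -1.37
```

>>> play_rows(increments=[0.85,-0.05,0.07,-0.8,0,0.85,0,0,-1,0,0.85,0,0,-1,0,0.85,0,0,-0.9,0,0.85,0,0,-0.55,0])

```text
time: 28.35
ee_pos: [0.4828, 0.392, 0.0097]
eef_rot: [0.603, -3.079, 0.003]
wrist_force: [-0.8, -0.6, 0.3]
width: 0.0727
gripper_force: 0.0
```

>>> play_rows(increments=[0.5,0,0,0,0,0.5,0,0,0,0,0.5,0,0,0,0,0.5,0,0,0,0,0.5,0,0,0,0], newtons=25)

```text
time: 28.98
ee_pos: [0.4841, 0.3944, 0.0131]
eef_rot: [-0.606, 3.082, 0.0]
wrist_force: [0.3, -0.2, -2.4]
width: 0.0534
gripper_force: 30.5
```

```bash
python3 -c "
from fit import *
st()"
```

```text
t 28.98 tcp [0.4841 0.3944 0.0131] yawy 112.26 w 0.0534 F [ 0.3 -0.2 -2.4] g 30.5 j6 -1.37
```

>>> play_rows(increments=[0.5,0,0,0.6,0,0.5,0,0,1,0,0.5,0,0,1,0,0.5,0,0,1,0,0.5,0,0,0.7,0])

```text
time: 29.6
ee_pos: [0.4846, 0.3948, 0.1232]
eef_rot: [-0.606, 3.08, 0.002]
wrist_force: [0.1, 0.2, -2.2]
width: 0.0532
gripper_force: 30.5
```

>>> play_rows(increments=[0.5,-0.02,-0.93,0,-0.27,0.5,-0.02,-0.93,0,-0.27,0.5,-0.02,-0.93,0,-0.27,0.5,-0.02,-0.93,0,-0.27,0.5,-0.02,-0.93,0,-0.27])

```text
time: 30.22
ee_pos: [0.4814, 0.2766, 0.1204]
eef_rot: [-0.421, 3.113, 0.0]
wrist_force: [0.3, -1.8, -1.7]
width: 0.0538
gripper_force: 30.5
```

>>> play_rows(increments=[0.5,-0.02,-0.93,0,-0.27,0.5,-0.02,-0.93,0,-0.27,0.5,-0.02,-0.93,0,-0.27,0.5,-0.02,-0.93,0,-0.27,0.5,-0.02,-0.93,0,-0.27])

```text
time: 30.85
ee_pos: [0.4788, 0.1603, 0.1204]
eef_rot: [-0.237, 3.132, 0.0]
wrist_force: [0.3, -0.1, -1.7]
width: 0.0534
gripper_force: 30.6
```

>>> play_rows(increments=[0.5,-0.02,-0.93,0,-0.27,0.5,-0.02,-0.93,0,-0.27,0.5,-0.02,-0.93,0,-0.27,0.5,-0.02,-0.93,0,-0.27,0.5,-0.02,-0.93,0,-0.27])

```text
time: 31.48
ee_pos: [0.4761, 0.0441, 0.1204]
eef_rot: [-0.052, 3.141, 0.0]
wrist_force: [0.4, 0.3, -1.8]
width: 0.0534
gripper_force: 30.6
```

>>> play_rows(increments=[0.5,-0.02,-0.93,0,-0.27,0.5,-0.02,-0.93,0,-0.27,0.5,-0.02,-0.93,0,-0.27,0.5,-0.02,-0.93,0,-0.27,0.5,-0.02,-0.93,0,-0.27])

```text
time: 32.1
ee_pos: [0.4734, -0.072, 0.1204]
eef_rot: [0.133, 3.138, 0.0]
wrist_force: [0.1, -0.3, -1.5]
width: 0.0532
gripper_force: 30.6
```

>>> play_rows(increments=[0.5,-0.02,-0.93,0,-0.27,0.5,-0.02,-0.93,0,-0.27,0.5,-0.02,-0.93,0,-0.27,0.5,-0.02,-0.93,0,-0.27,0.5,-0.02,-0.93,0,-0.27])

```text
time: 32.72
ee_pos: [0.4708, -0.1882, 0.1204]
eef_rot: [0.318, 3.125, 0.0]
wrist_force: [0.1, 1.4, -1.8]
width: 0.0534
gripper_force: 30.6
```

>>> play_rows(increments=[0.5,-0.02,-0.93,0,-0.27,0.5,-0.02,-0.93,0,-0.27,0.5,-0.02,-0.93,0,-0.27,0.5,-0.02,-0.93,0,-0.27,0.5,-0.02,-0.93,0,-0.27])

```text
time: 33.35
ee_pos: [0.4688, -0.3047, 0.1203]
eef_rot: [0.501, 3.101, 0.0]
wrist_force: [0.1, -0.4, -1.9]
width: 0.0535
gripper_force: 30.6
```

```bash
python3 -c "
from fit import *
st()"
```

```text
t 33.35 tcp [ 0.4688 -0.3047  0.1203] yawy 71.66 w 0.0535 F [ 0.1 -0.4 -1.9] g 30.6 j6 -1.93
```

>>> play_rows(increments=[0.5,0,0.08,-0.8,-0.07,0.5,0,0,-1,0,0.5,0,0,-1,0,0.5,0,0,-0.7,0,0.5,0,0,-0.35,0])

```text
time: 33.98
ee_pos: [0.4685, -0.3012, 0.0229]
eef_rot: [-0.508, -3.099, -0.001]
wrist_force: [0.6, -0.4, -1.9]
width: 0.0536
gripper_force: 30.5
```

>>> play_rows(increments=[0.5,0,0,-0.1,0,0.5,0,0,-0.06,0,0.5,0,0,-0.04,0,0.5,0,0,0,0,0.5,0,0,0,0])

```text
time: 34.6
ee_pos: [0.4692, -0.3013, 0.0194]
eef_rot: [0.507, 3.1, -0.0]
wrist_force: [-0.7, 0.6, -1.5]
width: 0.0533
gripper_force: 30.5
```

Lower the last 1.5 mm, release and rise.

>>> play_rows(increments=[0.5,0,0,-0.03,0,0.5,0,0,-0.03,0,0.5,0,0,0,0,0.7,0,0,0,0,0.7,0,0,0,0])

```text
time: 35.22
ee_pos: [0.4693, -0.3015, 0.0181]
eef_rot: [0.507, 3.099, -0.001]
wrist_force: [-0.3, 0.0, -0.1]
width: 0.0596
gripper_force: 0.0
```

>>> play_rows(increments=[0.7,0,0,0,0,0.7,0,0,0.6,0,0.7,0,0,1,0,0.7,0,0,1,0,0.7,0,0,1,0])

```text
time: 35.85
ee_pos: [0.4692, -0.3014, 0.1098]
eef_rot: [0.507, 3.099, -0.001]
wrist_force: [0.4, -0.2, -0.4]
width: 0.06
gripper_force: 0.0
```

>>> play_rows(increments=[0.7,0,0.5,1,0,0.7,0,1,1,0,0.7,-0.5,1,0.5,0,0.7,-0.5,1,0,0,0.7,-0.5,1,0,0])

```text
time: 36.48
ee_pos: [0.4314, -0.1881, 0.1718]
eef_rot: [0.507, 3.098, -0.001]
wrist_force: [0.8, 0.6, -0.2]
width: 0.0598
gripper_force: 0.0
```

>>> play_rows(increments=[0.7,-0.5,1,0,0,0.7,-0.5,1,0,0,0.7,-0.5,1,0,0,0.7,-0.5,1,0,0,0.7,0,0,0,0])

```text
time: 37.1
ee_pos: [0.3813, -0.0878, 0.1714]
eef_rot: [0.504, 3.098, -0.001]
wrist_force: [-0.0, 0.5, 0.2]
width: 0.0597
gripper_force: 0.0
```

```bash
python3 - <<'E'
from fit import *
st()
f=ctrl.grab_frame("top");cv2.imwrite("pics/t3.png",cv2.resize(f[90:300,140:500,::-1],None,fx=2.2,fy=2.2,interpolation=cv2.INTER_CUBIC))
E
```

```text
t 37.1 tcp [ 0.3813 -0.0878  0.1714] yawy 71.53 w 0.0597 F [-0.   0.5  0.2] g 0.0 j6 -1.62
```

View pics/t3.png

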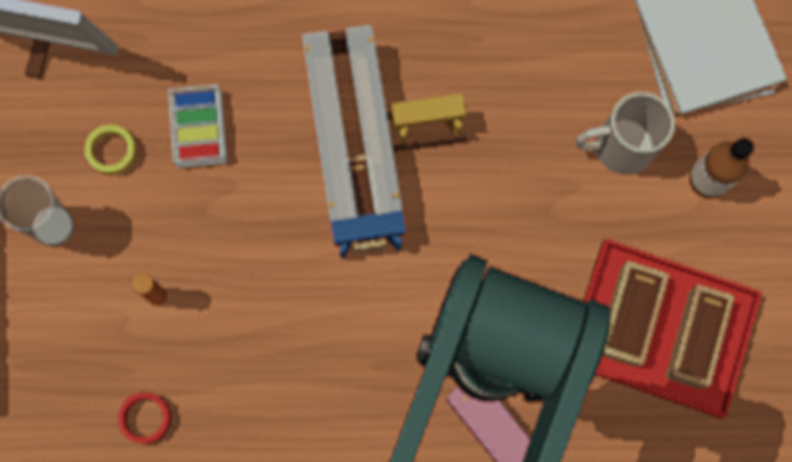

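Both wide cases lie flat in the tray at (635,312) and (702,335). The narrow one is in the bay, its end at (369,243) inside the wings, and the bystanders have not moved. I'm handing in.

```bash
python3 -c "
from bench import ctrl
print(ctrl.job_done())"
```

```text
the job is handed in; nothing more can be done
None
```

I handed the job in at about 37 s of robot time: the 40 mm case is pushed through the blue gate into the bay, and the 47 mm and 54 mm cases lie flat in the red tray. I did not try those two at the gate; I took them as too wide from their grip widths and from the judging text, which lets only one case through the blue gate. The hand-in call returned no verdict.

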